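# Swap the coupon in the strain viewer

## Task

The tall coupon that has been read is standing on the strain viewer's base plate, in the way of the light: take it by its frosted edges, stand it end-down, right to the bottom, in the free slot of the wooden rack and let go. Then draw the other tall coupon out of the rack by its frosted edges and hold it upright in the light path, half way between the lamp window and the analyser ring, its clear faces square to the light and its lower half centred on the beam; finish still holding it there steadily in the air, touching nothing but your fingers. Never touch a clear face with the fingers, and leave the short coupons and everything else on the bench where they are.

Things in the scene. Friction and masses are not known exactly. Their poses are not given: they have to be found in the camera images.
- read: Clear plastic test coupon: upright bar 24 mm wide (own x), 15 mm thick (own y), 95 mm tall, about 34 g. Frosted sawn edges: the sides facing +x and -x, 12 mm wide. Clear faces: the sides facing +y and -y, 19 mm wide. Origin at the centre of its foot, z up; half a turn looks the same. At the start it stands on the viewer's base plate (8 mm thick).
- next: Clear plastic test coupon: upright bar 24 mm wide (own x), 15 mm thick (own y), 95 mm tall, about 34 g. Frosted sawn edges: the sides facing +x and -x, 12 mm wide. Clear faces: the sides facing +y and -y, 19 mm wide. Origin at the centre of its foot, z up; half a turn looks the same. At the start it stands in a rack slot, 65 mm of it above the rack (its short neighbours: 30 mm).
- lower_half (a point): The middle of the coupon next's lower half: on its axis, 25 mm above its foot. This point belongs on the beam.
- viewer: Strain viewer, fixed: grey base plate 140 x 290 x 8 mm, grey lamp house at its -y end (110 x 90 mm, top 135 mm above the bench), black analyser ring at its +y end (88 mm wide, top 137 mm above the bench). The gap between them, 150 mm along y, is open at both x sides and above. Origin on the bench under the gap's middle; light runs along y, x is across it, z up.
- beam (a point): The middle of the light path: on the axis of the round lamp window (60 mm) and the analyser, half way between them, 95 mm above the bench.
- rack: Fixed beech block 54 x 190 x 42 mm tall with four rectangular slots in a row along its y, 44 mm apart (y = -66, -22, 22, 66 mm), each 28 mm (x) by 19 mm (y), 30 mm deep, with a 2 mm bevel round the mouth: a coupon fits with its frosted edges facing the rack's +x and -x. Origin at the centre of its underside.
- free_slot: The centre of the mouth of the one empty slot, level with the rack's top (42 mm above the bench; the slot's floor lies 30 mm lower). Axes as the rack's.
- short1: A short clear plastic coupon, 24 x 15 x 60 mm tall, standing in a rack slot; leave it. Origin at the centre of its foot, z up.
- short2: A second short coupon like short1, standing in another rack slot; leave it.
- marker: A capped white marker pen, 130 mm long, 16 mm high, lying in front of the viewer (robot's side); leave it. Origin at its middle, on its underside, x along it.
- pyramid: A steel pyramid adapter, 52 mm round foot, 28 mm high, standing beyond the viewer; leave it. Origin at the centre of its foot.
- driver: A screwdriver, 170 mm long, 26 mm thick handle, lying beyond the rack; leave it. Origin at its middle on its underside, x along it.
- hexkey: A steel hex key, 120 x 35 mm, 8 mm thick, lying in front of the rack (robot's side); leave it. Origin near its middle.
- tubeclamp: An aluminium tube clamp, 42 mm round, 38 mm high, on the far side of the bench; leave it. Origin at the centre of its foot.
- tape: A roll of white tape, 100 mm round, 25 mm high, lying on the far side of the bench; leave it. Origin at the centre of its underside.

How it is judged:
By the outcome, as a careful person would: the job done as asked, in the order asked, and still so for the second after the job is handed in, while the arm keeps its last pose, push and grip.
It also fails if it takes over 61 s, if anything falls off the work surface, if the arm or the gripper's body presses on something with over 40 N, if the wrist force passes 120 N, or if a joint passes its speed limit or range.

## Robot

A 7-joint arm with a two-finger parallel gripper is mounted at the origin on the work surface. World frame = base frame: x ahead of the robot, y to its left, z up, the work surface at z = 0. Lengths are in m, angles in rad, forces in N, time in s.
With the tool pointing down it reaches from about 0.4 to 0.85 m from the base axis. Payload 10.4 kg.
Tool frame: the origin (TCP) lies at the very end of the fingers, on their centre line; the grasp point (between the pads) lies 19 mm behind it; z points along the fingers, y is the line along which they close (so a half turn about z gives the same grasp; the last joint's range is limited). The gripper opens to 85 mm and grips with 20 to 120 N. Pads are 22 mm wide; open, the fingers measure 114 mm over their backs; the gripper's body (76 mm by 85 mm) begins 54 mm behind the grasp point. The pads swing forward as they close: fully open they stand 13 mm farther back than shut.
Start: joints at [1.268, 0.332, -0.065, 1.46, 0.022, 1.35, -0.088], TCP at [0.173, -0.601, 0.231] pointing down, gripper open.
Joint ranges: [-2.6, 2.6], [-0.5, 2.12], [-1.47, 1.34], [0.16, 2.42], [-1.27, 4.41], [0.06, 2.06], [-2.6, 2.6]. Speed limits (rad/s): [2.22, 2.22, 2.79, 2.79, 3.14, 3.14, 3.14].

## Interface

Orientations are given as a unit quaternion [x, y, z, w].
In Python, from workcell import * gives the robot as it stands.
- The arm moves only by the tool step_arm, never from a script. Its argument "commands" is one flat list of numbers, 7 for each row, row after row: the finger opening in mm, from 0 to 85.4, then the shift along the world's x, y, z as a fraction of full scale, then the turn, a rotation vector about the world's x, y, z as a fraction of full scale. A call has exactly 10 rows; each row is the pose to reach, as a shift and turn from the pose commanded when the call began, turning the shorter way round; what a row does not reach only later rows make up. Full scale, the value 1, is 0.6 m for a shift and pi rad for a turn. A row lasts 1/8 s, in which the tool goes at most 62.5 mm and 10.7 degrees, less where a joint would pass 70% of its speed; a pose out of reach is approached as far as the arm can. A call with a number of a shift or a turn outside -1 to 1 is refused whole. A call with a gripper value outside its range is refused whole. The fingers move at their own pace and stop on an object; "squeeze" is the grip in N (left out, the last holds). Time passes only in rows, so rows that repeat a pose let the fingers close, or fill a call up. It gives the time, the measured TCP pose, the force, the opening and the grip force at its end, in the units of the state.
- get_obs(): the state, without advancing time (a new reading comes with each control period).
- camera(name): name is "scene" or "side" or "wrist"; returns the picture (400x640x3 uint8, red, green, blue); there is no depth.
- camera_params(name): a dict with "mtx" (3x3 intrinsics, pixels), "extrinsics" (4x4, takes a point from world to camera coordinates); the wrist camera has in their place "tool_from_camera" (4x4, takes a point from camera to tool coordinates, whose origin is the TCP and whose axes are the flange's). Camera axes: x right, y down, z forward; pixel columns grow to the right and rows downward; lengths in m; the calibration is good to about 2 mm. A picture is of the moment at which its call begins: read the wrist's pose just before it. camera_params takes no time and is no camera call.
- hand_in(): hands the job in; it is judged then, once.
The state is a dict: "clock": time; "joint_pos": joint angles; "joint_velocities": joint speeds; "tau": joint torques, N m; "position": TCP position; "ee_rot": TCP orientation; "ft_force": force on the tool from outside, world axes, zero at the start; "torque": the same for the moment, N m; "grip_width": opening from 0.0 (shut) to 1.0 (fully open); "grasp_force": force on a finger pad.
Only numpy, scipy, OpenCV 4.12 (cv2) and the standard library are available. Lean on these libraries where they do the work, as an engineer would, in place of code of your own. Each camera call takes 0.05 s, during which the arm holds its last target. There are 200 camera calls.

## Working session

There is one attempt and no reset: what is moved stays moved. The work goes in short steps, Python scripts to look and compute and a tool call to move; the robot and the scene stay as the last step left them, time stands still between calls to the robot, and variables do not carry over. Pictures are saved under pics/ and viewed, at most 10 in all, crops included, and the job is handed in when it is done.

Besides the shell and the picture viewer there is one more tool, called as name(argument=value, ...) on one line, values as JSON. step_arm: Moves the arm, as the interface text tells. Its arguments: {"type":"object","properties":{"commands":{"type":"array","items":{"type":"number"}},"squeeze":{"type":"number"}},"required":["commands"]}

```bash
ls; mkdir -p pics; python3 - <<'E'
from workcell import *
import cv2,numpy as np
o=get_obs();print({k:np.round(v,3).tolist() for k,v in o.items()})
for n in("scene","side"):
    p=camera_params(n);print(n,np.round(p['mtx'],1).tolist(),np.round(p['extrinsics'],3).tolist())
    cv2.imwrite(f"pics/{n}0.png",cv2.cvtColor(camera(n),cv2.COLOR_RGB2BGR))
print(np.round(camera_params("wrist")['tool_from_camera'],3).tolist())
E
```

```text
pics
{'clock': 0.0, 'joint_pos': [1.268, 0.333, -0.065, 1.461, 0.022, 1.35, -0.088], 'joint_velocities': [-0.0, 0.001, 0.0, 0.0, -0.0, -0.002, 0.001], 'tau': [0.0, -62.545, 0.049, -39.161, 0.016, 0.01, 0.0], 'position': [0.172, -0.6, 0.231], 'ee_rot': [0.99, 0.139, -0.0, -0.001], 'ft_force': [0.336, -0.409, -0.113], 'torque': [0.011, -0.02, -0.024], 'grasp_force': 0.0, 'grip_width': 0.996}
scene [[505.3, 0.0, 312.3], [0.0, 505.3, 203.0], [0.0, 0.0, 1.0]] [[0.119, 0.993, 0.014, -0.031], [0.761, -0.082, -0.643, -0.367], [-0.637, 0.087, -0.765, 1.582], [0.0, 0.0, 0.0, 1.0]]
side [[370.1, 0.0, 316.4], [0.0, 370.1, 198.2], [0.0, 0.0, 1.0]] [[0.888, -0.46, 0.01, -0.52], [-0.323, -0.639, -0.699, 0.223], [0.328, 0.617, -0.715, 0.716], [0.0, 0.0, 0.0, 1.0]]
[[0.0, -0.958, -0.286, 0.073], [1.0, 0.0, 0.0, 0.001], [-0.0, -0.286, 0.958, -0.142], [0.0, 0.0, 0.0, 1.0]]
```

View pics/scene0.png

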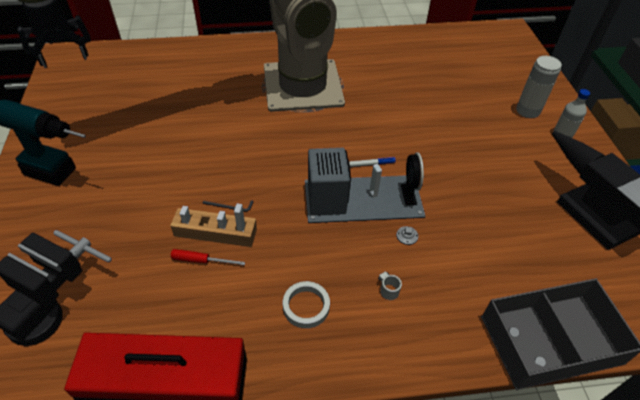

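View pics/side0.png

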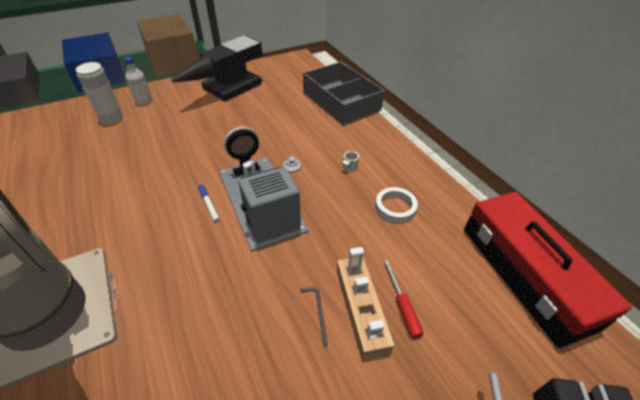

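The scene view shows the rack at about (215,225), with slots from the left: short (185,215), free (204,220), short (221,219) and next (239,217). The viewer is around (365,190) with read at (376,182). Enlarged crops next.

```bash
python3 - <<'E'
import cv2,numpy as np
s=cv2.imread('pics/scene0.png')
a=cv2.resize(s[195:250,165:265],None,fx=6,fy=5.2,interpolation=cv2.INTER_CUBIC)
b=cv2.resize(s[145:225,300:430],(600,300),interpolation=cv2.INTER_CUBIC)
a=cv2.resize(a,(600,300))
cv2.imwrite('pics/c1.png',np.vstack([a,b]))
E
```

```text
(no output)
```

View pics/c1.png

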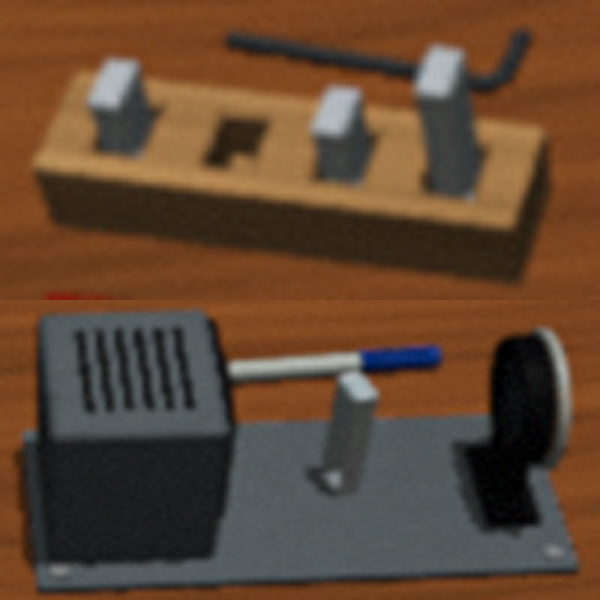

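```bash
cat > h.py <<'E'
from workcell import *
import cv2,numpy as np
from scipy.optimize import least_squares
def cam(name,obs=None):
    p=camera_params(name)
    if name!='wrist': return p['mtx'],p['extrinsics']
    from scipy.spatial.transform import Rotation as R
    T=np.eye(4);T[:3,:3]=R.from_quat(obs['ee_rot']).as_matrix();T[:3,3]=obs['position']
    return p['mtx'],np.linalg.inv(T@p['tool_from_camera'])
def px(C,P):
    K,E=C;q=(np.c_[P,np.ones(len(P))]@E.T)[:,:3]@K.T;return q[:,:2]/q[:,2:]
def w(C,uv,z):
    K,E=C;R,t=E[:3,:3],E[:3,3];c=-R.T@t;d=(R.T@np.linalg.inv(K)@np.c_[uv,np.ones(len(uv))].T).T
    return c+d*((z-c[2])/d[:,2])[:,None]
def fit(C,local,uv,x0):  # x,y,yaw of a body from pixel corners
    local=np.array(local,float);uv=np.array(uv,float)
    def W(p):
        c,s=np.cos(p[2]),np.sin(p[2]);return np.c_[p[0]+c*local[:,0]-s*local[:,1],p[1]+s*local[:,0]+c*local[:,1],local[:,2]]
    r=least_squares(lambda p:(px(C,W(p))-uv).ravel(),x0)
    return r.x,np.round(r.fun.reshape(-1,2),1).tolist()
E
python3 - <<'E'
from h import *
C=cam('scene')
A=lambda l:np.array(l)/[6,300/55]+[165,195]-.4
B=lambda l:(np.array(l)-[0,300])/[600/130,3.75]+[300,145]-.4
rk=A([(78,73),(548,128),(515,230),(37,165)]);print(w(C,rk,.042).round(3).tolist())
print(fit(C,[(-.027,-.095,.042),(-.027,.095,.042),(.027,.095,.042),(.027,-.095,.042)],rk,[.6,-.2,0]))
print('next top',w(C,A([(425,68),(436,47),(466,53),(455,97),(415,93)]),.107).round(3).tolist())
lp=B([(38,315),(212,312),(235,432),(40,440)]);print('lamp',w(C,lp,.135).round(3).tolist())
bp=B([(25,434),(38,587),(578,568)]);print('plate',w(C,bp,.008).round(3).tolist())
print(fit(C,[(-.07,-.145,.008),(.07,-.145,.008),(.07,.145,.008)],bp,[.5,.1,0]))
rd=B([(338,377),(362,372),(380,393),(355,405)]);print('read',w(C,rd,.103).round(3).tolist(),w(C,rd,.103).mean(0))
E
```

```text
[[0.496, -0.352, 0.042], [0.546, -0.169, 0.042], [0.599, -0.184, 0.042], [0.545, -0.365, 0.042]]
(array([ 0.54669686, -0.26746075, -0.27865835]), [[0.4, -0.4], [-0.0, 0.1], [0.0, -0.2], [-0.4, 0.5]])
next top [[0.562, -0.21, 0.107], [0.552, -0.206, 0.107], [0.556, -0.195, 0.107], [0.579, -0.2, 0.107], [0.575, -0.214, 0.107]]
lamp [[0.423, -0.032, 0.135], [0.429, 0.058, 0.135], [0.533, 0.052, 0.135], [0.53, -0.044, 0.135]]
plate [[0.408, -0.037, 0.008], [0.542, -0.045, 0.008], [0.558, 0.242, 0.008]]
(array([ 0.48138666,  0.10269079, -0.0497225 ]), [[-0.7, -1.0], [-0.1, 0.6], [0.7, 0.2]])
read [[0.463, 0.121, 0.103], [0.46, 0.134, 0.103], [0.479, 0.14, 0.103], [0.488, 0.125, 0.103]] [0.47241959 0.13001822 0.103     ]
```

step_arm(commands=[85,0.638,0.608,0.115,0,0,0.322,85,0.638,0.608,0.115,0,0,0.322,85,0.638,0.608,0.115,0,0,0.322,85,0.638,0.608,0.115,0,0,0.322,85,0.638,0.608,0.115,0,0,0.322,85,0.638,0.608,0.115,0,0,0.322,85,0.638,0.608,0.115,0,0,0.322,85,0.638,0.608,0.115,0,0,0.322,85,0.638,0.608,0.115,0,0,0.322,85,0.638,0.608,0.115,0,0,0.322])

```text
clock: 1.35
position: [0.5571, -0.2327, 0.3]
ee_rot: [0.797, 0.604, 0.001, -0.001]
ft_force: [0.3, 0.2, -0.3]
grip_width: 0.994
grasp_force: 0.0
```

```bash
cat >> h.py <<'E'
import pickle
def snap(n):
    o=get_obs();im=camera('wrist');cv2.imwrite(f'pics/{n}.png',cv2.cvtColor(im,cv2.COLOR_RGB2BGR));pickle.dump({k:np.array(v) for k,v in o.items()},open(n+'.pkl','wb'));return o
def load(n): return cam('wrist',pickle.load(open(n+'.pkl','rb')))
E
python3 - <<'E'
from h import *
snap('rk');print(camera_params('wrist')['mtx'].tolist())
E
```

```text
[[275.7786944899314, 0.0, 318.71353337847637], [0.0, 275.7786944899314, 198.5666573846529], [0.0, 0.0, 1.0]]
```

View pics/rk.png

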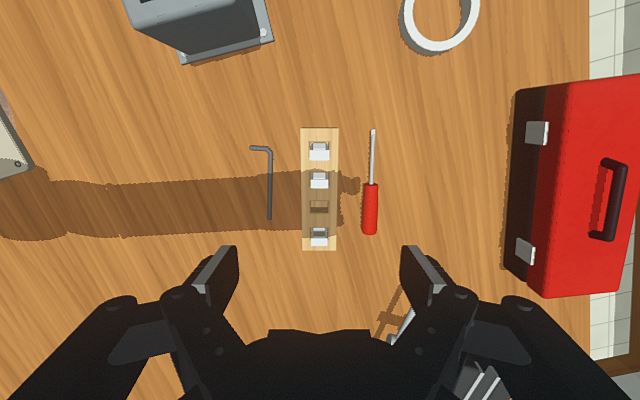

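step_arm(commands=[85,-0.128,0.67,0,0,0,0.1,85,-0.128,0.67,0,0,0,0.1,85,-0.128,0.67,0,0,0,0.1,85,-0.128,0.67,0,0,0,0.1,85,-0.128,0.67,0,0,0,0.1,85,-0.128,0.67,0,0,0,0.1,85,-0.128,0.67,0,0,0,0.1,85,-0.128,0.67,0,0,0,0.1,85,-0.128,0.67,0,0,0,0.1,85,-0.128,0.67,0,0,0,0.1])

```text
clock: 2.65
position: [0.4792, 0.1641, 0.3001]
ee_rot: [0.696, 0.718, -0.0, 0.0]
ft_force: [-0.3, 0.7, 0.9]
grip_width: 0.993
grasp_force: 0.0
```

```bash
python3 - <<'E'
from h import *
o=snap('vw');print(np.round(o['position'],4))
E
```

```text
[0.4792 0.1641 0.3001]
```

View pics/vw.png

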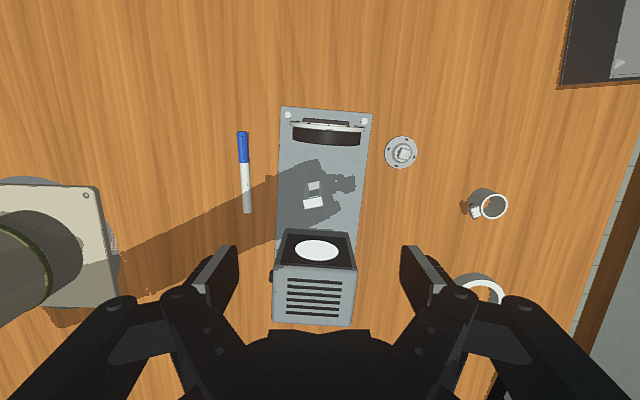

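The wrist view over the rack shows, top to bottom: next (319,150), short (319,180), free slot (318,207) and short (318,236). The viewer view shows read at (313,195), the ring around (327,130) and the lamp house at (315,280). I'll enlarge these.

```bash
python3 - <<'E'
import cv2,numpy as np
def c(n,x0,x1,y0,y1,f): return cv2.resize(cv2.imread(f'pics/{n}.png')[y0:y1,x0:x1],None,fx=f,fy=f,interpolation=cv2.INTER_CUBIC)
o=np.zeros((600,800,3),np.uint8)
for im,x,y in((c('rk',295,345,123,256,4.5),0,0),(c('vw',268,378,100,330,2.5),235,0),(c('vw',295,335,172,217,7),515,0),(c('vw',268,362,222,272,3),515,320)):
    im=im[:600-y,:800-x];o[y:y+im.shape[0],x:x+im.shape[1]]=im
cv2.imwrite('pics/c2.png',o)
E
```

```text
(no output)
```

View pics/c2.png

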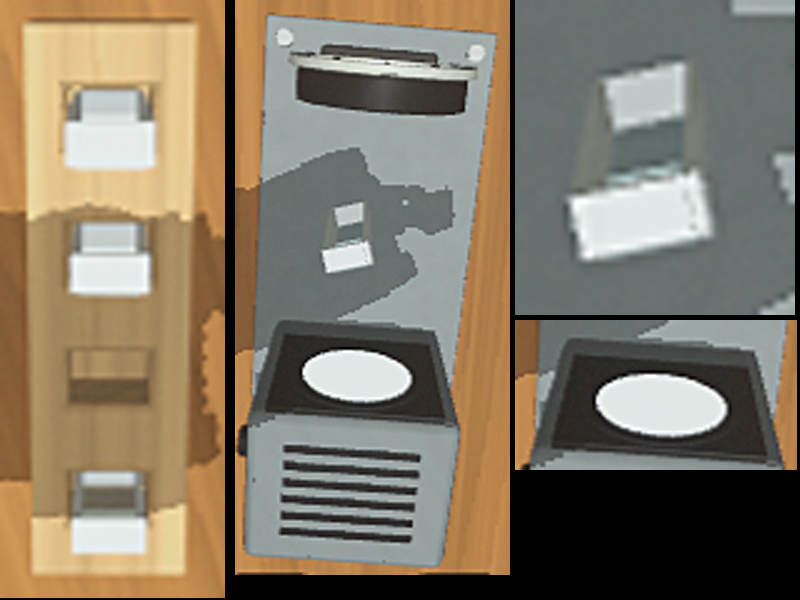

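```bash
python3 - <<'E'
from h import *
C=load('rk');V=load('vw')
A=lambda l:np.array(l)/4.5+[295,123]-.4
B=lambda l:(np.array(l)-[235,0])/2.5+[268,100]-.3
D=lambda l:(np.array(l)-[515,0])/7+[295,172]-.43
s=[(-.027,.095,.042),(.027,.095,.042),(.027,-.095,.042),(-.027,-.095,.042)]
print('rack',fit(C,s,A([(23,22),(197,22),(184,575),(32,575)]),[.55,-.27,-.28]))
nx=w(C,A([(65,122),(155,122),(156,168),(64,168)]),.107);print('next',nx.round(4).tolist(),nx.mean(0))
fs=w(C,A([(66,347),(150,347),(150,403),(66,403)]),.042);print('free',fs.round(4).tolist(),fs.mean(0))
l=[(-.055,-.075,.135),(.055,-.075,.135),(.055,-.165,.135),(-.055,-.165,.135),(-.055,-.075,.008),(.055,-.075,.008),(0,-.075,.095)]
print('viewer',fit(V,l,B([(248,413),(460,428),(440,567),(245,553),(280,322),(436,333),(357,376)]),[.48,.13,-.05]))
pl=w(V,B([(267,15),(497,35)]),.008);print('plate far',pl.round(4).tolist())
c=[(-.012,.0075,.103),(.012,.0075,.103),(.012,-.0075,.103),(-.012,-.0075,.103)]
u=D([(568,197),(698,172),(714,237),(580,262)])
print('read',fit(V,c,u,[.48,.13,.1]),w(V,u,.103).round(4).tolist())
print('foot far',w(V,D([(604,80),(687,62)]),.008).round(4).tolist())
r=w(V,B([(288,55),(478,70)]),.093);print('ring ends',r.round(4).tolist())
print(get_obs()['joint_pos'])
E
```

```text
rack (array([ 0.5469471 , -0.26932857, -0.27691798]), [[0.1, 0.1], [-0.1, 0.2], [-0.0, -0.2], [0.0, -0.3]])
next [[0.555, -0.1971, 0.107], [0.5782, -0.2036, 0.107], [0.5752, -0.2156, 0.107], [0.5513, -0.2089, 0.107]] [ 0.56492376 -0.20631665  0.107     ]
free [[0.5301, -0.2757, 0.042], [0.5574, -0.2834, 0.042], [0.5521, -0.3026, 0.042], [0.5246, -0.2949, 0.042]] [ 0.54105389 -0.28913343  0.042     ]
viewer (array([ 0.4829786 ,  0.12942572, -0.04984457]), [[-0.8, -0.9], [1.8, -0.5], [1.6, 2.5], [-1.9, 2.6], [-1.4, -3.1], [0.8, -2.6], [-0.3, 2.0]])
plate far [[0.4194, 0.2491, 0.008], [0.5576, 0.2421, 0.008]]
read (array([0.47220078, 0.12914501, 0.22630947]), [[-0.1, -0.9], [-0.3, -0.8], [-0.3, 0.9], [0.7, 0.7]]) [[0.4589, 0.1326, 0.103], [0.4826, 0.1382, 0.103], [0.486, 0.1258, 0.103], [0.4613, 0.1201, 0.103]]
foot far [[0.4617, 0.1321, 0.008], [0.4807, 0.1369, 0.008]]
ring ends [[0.4408, 0.2284, 0.093], [0.5339, 0.2243, 0.093]]
[ 0.36415987  0.10475993 -0.83336282  1.62173242  0.0783203   1.44991886
 -0.44397991]
```

```bash
python3 - <<'E'
from h import *
V=load('vw');S=cam('scene')
B=lambda l:(np.array(l)-[235,0])/2.5+[268,100]-.3
loc=lambda P:((P[:,:2]-[.483,.1294])@np.array([[np.cos(-.05),-np.sin(-.05)],[np.sin(-.05),np.cos(-.05)]])).round(4).tolist()
print('lampfront top',loc(w(V,B([(248,413),(460,428)]),.135)),'bottom',loc(w(V,B([(280,322),(436,333)]),.008)),'rear',loc(w(V,B([(245,553),(440,567)]),.135)))
print('black face top edge',loc(w(V,B([(258,415),(452,424)]),.13)),'platefar',loc(w(V,B([(267,15),(497,35)]),.008)))
print('ring inner rim ends',loc(w(V,B([(297,66),(468,80)]),.093)),'inner bottom',loc(w(V,B([(380,114)]),.137)), loc(w(V,B([(383,66)]),.137)))
b=lambda l:(np.array(l)-[0,300])/[600/130,3.75]+[300,145]-.4
print('scene lamp',loc(w(S,b([(38,315),(212,312),(235,432),(40,440)]),.135)),'plate',loc(w(S,b([(25,434),(38,587),(578,568)]),.008)))
E
```

```text
lampfront top [[-0.0539, -0.0762], [0.0528, -0.0759]] bottom [[-0.0523, -0.0804], [0.0541, -0.0798]] rear [[-0.0526, -0.1606], [0.0524, -0.1611]]
black face top edge [[-0.0495, -0.0799], [0.0495, -0.0769]] platefar [[-0.0695, 0.1164], [0.0688, 0.1163]]
ring inner rim ends [[-0.0424, 0.0919], [0.0418, 0.0922]] inner bottom [[-0.0013, 0.0765]] [[-0.0019, 0.0967]]
scene lamp [[-0.0522, -0.1647], [-0.05, -0.0744], [0.0542, -0.0747], [0.0553, -0.1706]] plate [[-0.0665, -0.1702], [0.068, -0.1714], [0.069, 0.1166]]
```

step_arm(commands=[85,-0.0112,-0.0602,-0.08,0,0,0.0633,85,-0.0112,-0.0602,-0.16,0,0,0.0633,85,-0.0112,-0.0602,-0.22,0,0,0.0633,85,-0.0112,-0.0602,-0.22,0,0,0.0633,85,-0.0112,-0.0602,-0.22,0,0,0.0633,85,-0.0112,-0.0602,-0.22,0,0,0.0633,85,-0.0112,-0.0602,-0.22,0,0,0.0633,85,-0.0112,-0.0602,-0.22,0,0,0.0633,85,-0.0112,-0.0602,-0.22,0,0,0.0633,85,-0.0112,-0.0602,-0.22,0,0,0.0633])

```text
clock: 3.95
position: [0.4719, 0.13, 0.1684]
ee_rot: [0.62, 0.785, 0.0, 0.0]
ft_force: [-0.5, 0.8, -0.7]
grip_width: 0.994
grasp_force: 0.0
```

```bash
python3 - <<'E'
from h import *
import pickle
for n in('rk','vw'):
  print(pickle.load(open(n+'.pkl','rb'))['position'])
o=snap('n1');print(np.round(o['position'],4),np.round(o['ee_rot'],4))
C=load('n1');v=px(C,np.array([[.4725,.128,.103],[.4725,.128,.008]]));print(v)
im=cv2.imread('pics/n1.png');x,y=v[0].astype(int)
cv2.imwrite('pics/c3.png',cv2.resize(im[y-60:y+40,x-60:x+60],None,fx=6,fy=6,interpolation=cv2.INTER_CUBIC));print(x-60,y-60)
E
```

```text
[ 0.55706801 -0.23274644  0.29995861]
[0.47915665 0.16407755 0.30012812]
[0.4719 0.13   0.1684] [6.199e-01 7.847e-01 1.000e-04 0.000e+00]
[[318.95838083 213.27752814]
 [318.87651634 184.84710143]]
258 153
```

View pics/c3.png

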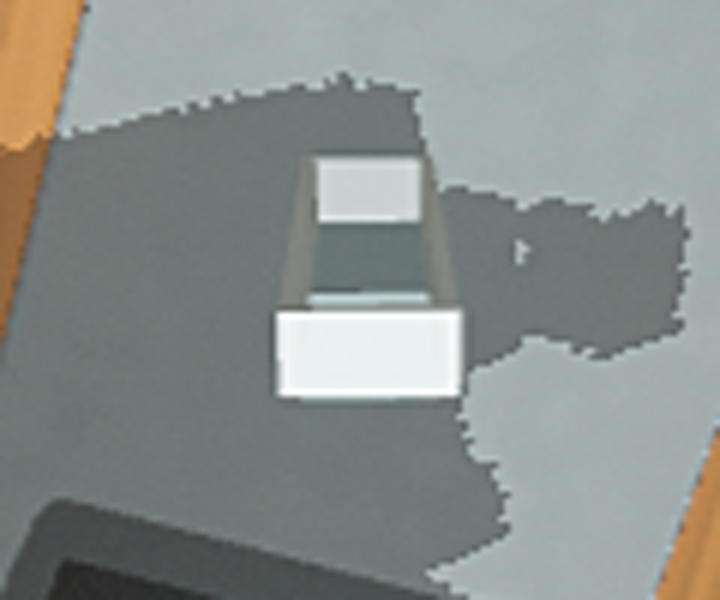

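```bash
python3 - <<'E'
from h import *
C=load('n1');D=lambda l:np.array(l)/6+[258,153]-.4
t=w(C,D([(278,310),(462,310),(462,398),(278,398)]),.103);print('top',t.round(4).tolist(),t.mean(0))
t=w(C,D([(316,157),(424,157),(424,222),(316,222)]),.008);print('foot',t.round(4).tolist(),t.mean(0))
c,s=np.cos(.23),np.sin(.23)
L=np.array([(a*.012,b*.0075) for a,b in((-1,1),(1,1),(1,-1),(-1,-1))])@np.array([[c,s],[-s,c]])+[.4725,.128]
for z in(.103,.008): print(((px(C,np.c_[L,[z]*4])-[258,153]+.4)*6).round(0).tolist())
E
```

```text
top [[0.4592, 0.1326, 0.103], [0.4827, 0.1382, 0.103], [0.4858, 0.1262, 0.103], [0.4619, 0.1205, 0.103]] [0.47242181 0.1293832  0.103     ]
foot [[0.4615, 0.1326, 0.008], [0.4811, 0.1372, 0.008], [0.4841, 0.1251, 0.008], [0.4643, 0.1204, 0.008]] [0.47275727 0.12881371 0.008     ]
[[277.0, 310.0], [460.0, 311.0], [457.0, 417.0], [278.0, 417.0]]
[[303.0, 154.0], [432.0, 155.0], [431.0, 232.0], [304.0, 232.0]]
```

step_arm(commands=[85,0.001,-0.0015,-0.06,0,0,0,85,0.001,-0.0015,-0.11,0,0,0,85,0.001,-0.0015,-0.15,0,0,0,85,0.001,-0.0015,-0.175,0,0,0,85,0.001,-0.0015,-0.175,0,0,0,60,0.001,-0.0015,-0.175,0,0,0,40,0.001,-0.0015,-0.175,0,0,0,20,0.001,-0.0015,-0.175,0,0,0,15,0.001,-0.0015,-0.175,0,0,0,15,0.001,-0.0015,-0.175,0,0,0], squeeze=40)

```text
clock: 5.25
position: [0.4728, 0.1291, 0.0638]
ee_rot: [0.62, 0.785, 0.0, 0.0]
ft_force: [-1.4, -1.2, 6.4]
grip_width: 0.275
grasp_force: 39.4
```

step_arm(commands=[15,0,0,0.06,0,0,0,15,0,0,0.14,0,0,0,15,0,0,0.22,0,0,0,15,0,-0.02,0.28,0,0,0,15,0.01,-0.1,0.3,0,0,0,15,0.03,-0.2,0.3,0,0,-0.04,15,0.05,-0.3,0.3,0,0,-0.08,15,0.07,-0.4,0.3,0,0,-0.12,15,0.09,-0.5,0.3,0,0,-0.1625,15,0.1137,-0.6,0.3,0,0,-0.1625])

```text
clock: 6.5
position: [0.5408, -0.2329, 0.2433]
ee_rot: [0.799, 0.602, -0.0, 0.0]
ft_force: [2.4, 0.9, -0.1]
grip_width: 0.271
grasp_force: 39.2
```

step_arm(commands=[15,0,-0.06,-0.04,0,0,0,15,0,-0.0985,-0.08,0,0,0,15,0,-0.0985,-0.12,0,0,0,15,0,-0.0985,-0.14,0,0,0,15,0,-0.0985,-0.14,0,0,0,15,0,-0.0985,-0.14,0,0,0,15,0,-0.0985,-0.14,0,0,0,15,0,-0.0985,-0.14,0,0,0,15,0,-0.0985,-0.14,0,0,0,15,0,-0.0985,-0.14,0,0,0])

```text
clock: 7.75
position: [0.5407, -0.29, 0.1594]
ee_rot: [0.798, 0.603, 0.0, 0.0]
ft_force: [-0.2, -0.0, 0.2]
grip_width: 0.275
grasp_force: 39.3
```

```bash
python3 - <<'E'
from h import *
o=snap('n2');print(np.round(o['position'],4),np.round(o['ee_rot'],4),o['ft_force'])
C=load('n2');v=px(C,np.array([[.541,-.29,.042]]));print(v)
im=cv2.imread('pics/n2.png');x,y=v[0].astype(int);x0,y0=x-65,max(y-95,0)
cv2.imwrite('pics/c4.png',cv2.resize(im[y0:y0+150,x0:x0+130],None,fx=4,fy=4,interpolation=cv2.INTER_CUBIC));print(x0,y0)
E
```

```text
[ 0.5407 -0.29    0.1594] [0.7979 0.6028 0.     0.    ] [-0.21038922 -0.02603684  0.19968076]
[[318.63246069 193.28768889]]
253 98
```

View pics/c4.png

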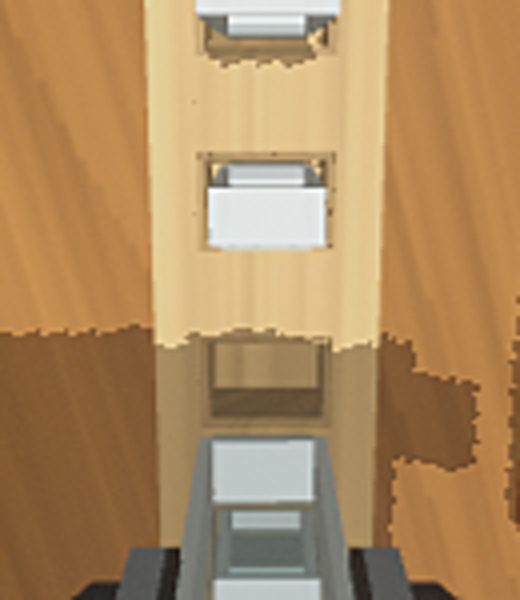

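```bash
python3 - <<'E'
from h import *
C=load('n2');D=lambda l:np.array(l)/4+[253,98]-.4
R=np.array([[np.cos(1.294),np.sin(1.294)],[-np.sin(1.294),np.cos(1.294)]]) # world->(toolx, +left)
f=lambda n,l,z:print(n,((w(C,D(l),z)[:,:2]-[.5407,-.29])@R.T*1000).round(1).tolist())
f('foot',[(203,437),(327,437),(316,502),(212,502)],.1036)
f('mouth',[(198,335),(335,335),(334,430),(200,430)],.042)
f('mouth inner',[(206,342),(330,342),(328,424),(206,424)],.042)
f('top mid short',[(208,187),(327,187),(327,248),(208,248)],.072)
f('mid mouth',[(198,153),(334,153),(334,249),(200,249)],.042)
E
```

```text
foot [[6.6, 11.2], [6.6, -12.1], [-6.6, -10.2], [-6.6, 9.7]]
mouth [[12.0, 15.6], [12.0, -17.3], [-12.0, -17.5], [-12.0, 15.5]]
mouth inner [[10.3, 13.7], [10.3, -16.2], [-10.5, -16.0], [-10.5, 14.0]]
top mid short [[50.0, 11.2], [50.0, -13.1], [37.5, -13.4], [37.5, 11.4]]
mid mouth [[54.8, 14.9], [54.8, -16.3], [32.7, -16.7], [32.7, 14.8]]
```

step_arm(commands=[15,0.001,0,-0.03,0,0,0,15,0.001,0,-0.06,0,0,0,15,0.001,0,-0.08,0,0,0,15,0.001,0,-0.09,0,0,0,15,0.001,0,-0.1,0,0,0,15,0.001,0,-0.11,0,0,0,15,0.001,0,-0.12,0,0,0,15,0.001,0,-0.13,0,0,0,15,0.001,0,-0.14,0,0,0,15,0.001,0,-0.15,0,0,0])

```text
clock: 9.05
position: [0.5413, -0.29, 0.069]
ee_rot: [0.798, 0.603, 0.0, 0.0]
ft_force: [-0.3, -0.6, -0.4]
grip_width: 0.278
grasp_force: 39.3
```

step_arm(commands=[15,0,0,-0.002,0,0,0,15,0,0,-0.002,0,0,0,26,0,0,-0.002,0,0,0,32,0,0,-0.002,0,0,0,40,0,0,-0.002,0,0,0,60,0,0,-0.002,0,0,0,75,0,0,-0.002,0,0,0,75,0,0,0.03,0,0,0,75,0,0,0.08,0,0,0,75,0,0,0.15,0,0,0])

```text
clock: 10.3
position: [0.541, -0.2898, 0.1609]
ee_rot: [0.798, 0.603, -0.0, -0.0]
ft_force: [0.1, -0.4, 1.7]
grip_width: 0.876
grasp_force: 0.0
```

step_arm(commands=[75,0,0,0.02,0,0,0,75,0.02,0.07,0.02,0,0,0,75,0.0395,0.1405,0.02,0,0,0,75,0.0395,0.1405,0.02,0,0,0,75,0.0395,0.1405,0.02,0,0,0,75,0.0395,0.1405,0.02,0,0,0,75,0.0395,0.1405,0.02,0,0,0,75,0.0395,0.1405,0.02,0,0,0,75,0.0395,0.1405,0.02,0,0,0,75,0.0395,0.1405,0.02,0,0,0])

```text
clock: 11.55
position: [0.565, -0.2058, 0.1713]
ee_rot: [0.798, 0.603, 0.0, 0.0]
ft_force: [0.1, 0.5, -0.8]
grip_width: 0.877
grasp_force: 0.0
```

```bash
python3 - <<'E'
from h import *
o=snap('n3');print(np.round(o['position'],4),np.round(o['ee_rot'],4),o['ft_force'])
C=load('n3');v=px(C,np.array([[.565,-.206,.107],[.541,-.29,.107]]));print(v)
s=cv2.cvtColor(camera('side'),cv2.COLOR_RGB2BGR)
im=cv2.imread('pics/n3.png');x,y=v[0].astype(int);x0,y0=x-60,y-60;print(x0,y0)
a=cv2.resize(im[y0:y0+140,x0:x0+120],None,fx=4,fy=4,interpolation=cv2.INTER_CUBIC)
t=cv2.resize(s[230:370,330:410],None,fx=4,fy=4,interpolation=cv2.INTER_CUBIC)
cv2.imwrite('pics/c5.png',np.hstack([a,t]))
E
```

```text
[ 0.565  -0.2058  0.1713] [0.7979 0.6027 0.     0.    ] [ 0.08681845  0.50860382 -0.81585387]
[[318.36014603 211.60360547]
 [318.22203103 305.27957343]]
258 151
```

View pics/c5.png

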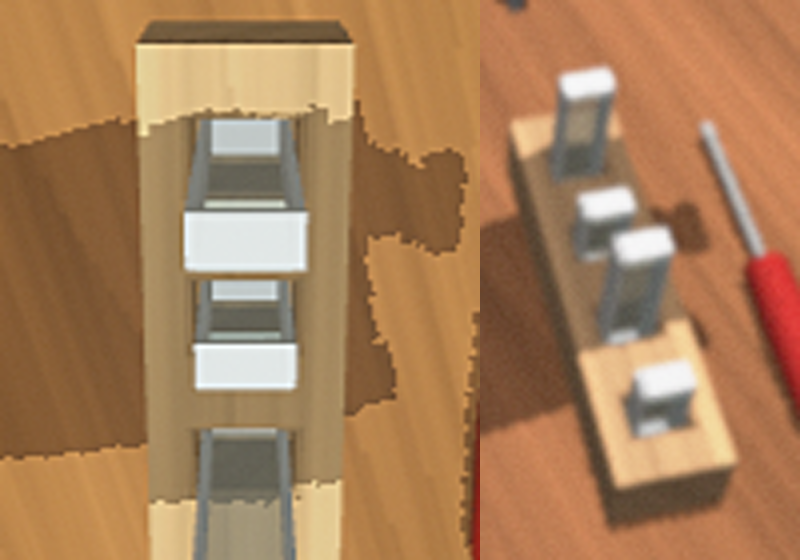

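step_arm(commands=[75,0,0,-0.06,0,0,0,75,0,0,-0.11,0,0,0,75,0,0,-0.15,0,0,0,75,0,0,-0.172,0,0,0,75,0,0,-0.172,0,0,0,50,0,0,-0.172,0,0,0,30,0,0,-0.172,0,0,0,15,0,0,-0.172,0,0,0,15,0,0,-0.172,0,0,0,15,0,0,-0.172,0,0,0], squeeze=40)

```text
clock: 12.9
position: [0.5655, -0.2059, 0.0689]
ee_rot: [0.798, 0.603, 0.0, 0.001]
ft_force: [-0.9, 0.2, 5.4]
grip_width: 0.273
grasp_force: 39.7
```

step_arm(commands=[15,0,0,0.03,0,0,0,15,0,0,0.07,0,0,0,15,0,0,0.14,0,0,0,15,0,0,0.22,0,0,0,15,0,0.02,0.3,0,0,0,15,-0.02,0.1,0.32,0,0,0.02,15,-0.05,0.2,0.32,0,0,0.04,15,-0.08,0.3,0.32,0,0,0.06,15,-0.11,0.4,0.32,0,0,0.0723,15,-0.137,0.5,0.32,0,0,0.0723])

```text
clock: 14.15
position: [0.4818, 0.0961, 0.2612]
ee_rot: [0.724, 0.69, 0.0, 0.001]
ft_force: [1.0, -0.1, -0.5]
grip_width: 0.27
grasp_force: 39.3
```

step_arm(commands=[15,0,0.03,0,0,0,0,15,0,0.058,0,0,0,0,15,0,0.058,0,0,0,0,15,0,0.058,-0.05,0,0,0,15,0,0.058,-0.1,0,0,0,15,0,0.058,-0.14,0,0,0,15,0,0.058,-0.18,0,0,0,15,0,0.058,-0.21,0,0,0,15,0,0.058,-0.223,0,0,0,15,0,0.058,-0.223,0,0,0])

```text
clock: 15.4
position: [0.4829, 0.1288, 0.1264]
ee_rot: [0.725, 0.689, -0.0, -0.0]
ft_force: [-0.6, -0.3, 0.5]
grip_width: 0.274
grasp_force: 39.3
```

```bash
python3 - <<'E'
from h import *
o=snap('n4');print(np.round(o['position'],4),np.round(o['ee_rot'],4),o['ft_force'])
print(2*np.arctan2(o['ee_rot'][1],o['ee_rot'][0])-np.pi/2)
C=load('n4')
print(px(C,np.array([[.4832,.1288,.07],[.4832,.1288,.165]])))
s=cv2.cvtColor(camera('side'),cv2.COLOR_RGB2BGR)[100:260,190:320]; q=cv2.cvtColor(camera('scene'),cv2.COLOR_RGB2BGR)[100:230,290:440]
im=cv2.imread('pics/n4.png')[60:260,220:420]
r=lambda a,f:cv2.resize(a,None,fx=f,fy=f,interpolation=cv2.INTER_CUBIC)
o=np.zeros((600,800,3),np.uint8);
for m,x,y in((r(im,2.3),0,0),(r(s,2),465,0),(r(q,2),465,322)):
    m=m[:600-y,:800-x];o[y:y+m.shape[0],x:x+m.shape[1]]=m
cv2.imwrite('pics/c6.png',o)
E
```

```text
[0.4829 0.1288 0.1264] [ 7.245e-01  6.892e-01 -1.000e-04 -1.000e-04] [-0.59324029 -0.30391368  0.48867376]
-0.049906192398365246
[[318.97639104 214.71379818]
 [319.13025365 289.82926417]]
```

View pics/c6.png

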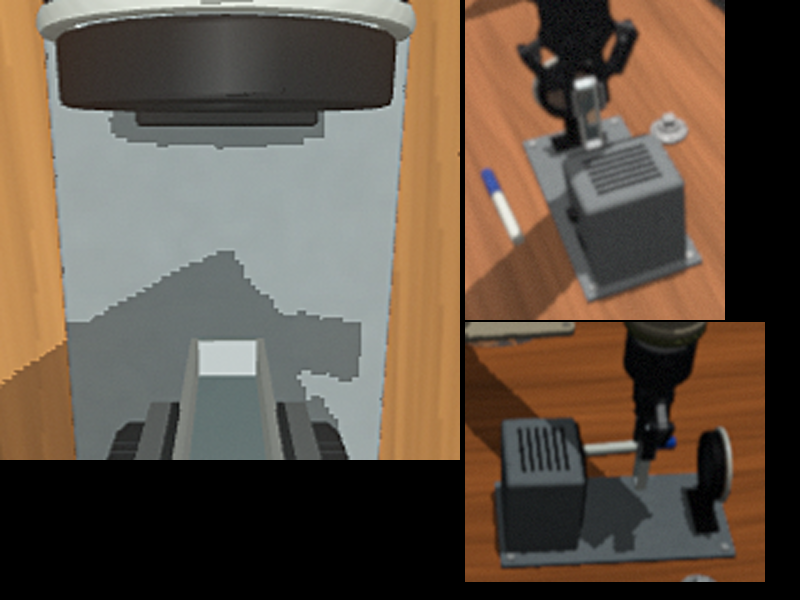

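The crop shows next held with its foot centred at about (319,215), where the beam position predicts (319,215). It is square to the ring and touches nothing, and the scene view shows it midway between the lamp and the ring.

```bash
python3 - <<'E'
from workcell import *
o=get_obs();print(o['position'],max(abs(v) for v in o['joint_velocities']),o['grasp_force'])
print(hand_in())
E
```

```text
[0.48331389 0.12914545 0.12712183] 0.0025575307091033617 39.301931262016296
the job is handed in; nothing more can be done
None
```

I handed the job in: the read coupon stands in the free rack slot, and the next one is held still at the middle of the light path, square to the light, with its lower half on the beam by measurement to within about 1 mm.

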